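# Pin the camera swing arm in its yoke

## Task

Lock the inspection-camera arm: swing the arm in until its eye sits between the two ears of the yoke, then take the tall-gripped locking pin from the rack and put it down through upper ear, eye and lower ear until its collar rests fully on the upper ear, and let go. Feel for the hole and work gently: do not force the pin or ram the arm or the stand (stay under 35 N), and leave the other things where they are.

Things in the scene. Friction and masses are not known exactly. Their poses are not given: they have to be found in the camera images.
- base: White base plate of the camera-arm stand, 300 x 120 x 12 mm, fixed. Origin at bench level on its centre line, 65 mm from one short end; x along it to the hinge post, y to the yoke's back wall, z up. The grey head on it (top 20 mm over the bench) carries post, arm and yoke. It is clamped fast, but up to 16 mm either way along x from its middle: this shift d is not measured; see or feel it.
- bore (a point): Mouth of the yoke's bore, on top of the upper ear, if the head were in its middle (d = 0): x = y = 0, 85 mm over the bench. The true bore is shifted by d along the base's x only. Bore 12 mm wide, through both ears: flat level plates 62 (x) x 40 mm, at 55-63 and 77-85 mm over the bench. Back wall at y = 20 to 34 mm, as high as the upper ear. A pin nose beside the bore just stands on the ear.
- hinge (a point): The arm's upright hinge axis at d = 0 (base x = 170 mm, y = 0), at bench level; truly shifted by d along x like the bore. Arm, outward from the hinge: round hub, radius 21 mm; white bar 26 mm wide, 62-90 mm over the bench, to 132 mm from the hinge; through it at 48 mm a black upright camera, 36 mm wide, 41-150 mm over the bench. The bar's sides are clear for pushing 75 to 130 mm from the hinge.
- boom (a joint): Swing-arm angle (rad). 0: arm along the base's -x, its eye in line with the bores between the ears; grows as the arm swings out to the base's -y (start 0.35 to 0.75). A stop at -0.008 leaves the eye 1.4 mm past the line. Stiff hinge (0.28 N m): stays where it is left; the pin's nose can draw the eye into line. Eye: 12 mm hole, 170 mm from the hinge, in a steel plate 36 x 34 mm, 65-75 mm over the bench.
- rack: Grey plastic pin rack, 200 x 56 x 50 mm, fixed. Origin at the centre of its underside, x along its length. Three upright 14 mm sockets, through from top to bottom, at x = -70, 0 and 70 mm, hold the pin and two plugs in any order.
- pin: The locking pin, steel, about 60 g, standing in one of the rack's sockets. Origin on its axis at the underside of its collar; z points up, from nose to grip. Shank 10 mm in diameter, 44 mm long below the collar, the last 11 mm tapering to a 6 mm flat nose; collar 20 mm in diameter, 4 mm thick; above it a plain round grip 16 mm in diameter, to 32 mm above the origin. Told from the plugs by its tall, straight round grip.
- ball_plug: Bystander: plug with a black ball (24 mm) on a 20 mm collar, in the rack. Origin at the collar's underside.
- flat_plug: Bystander: plug with a flat steel disc head 28 mm wide and 8 mm tall, in the rack. Origin at the head's underside.
- slide_box: Bystander: blue slide box 100 x 85 x 32 mm. Origin under its centre.
- stain_bottle: Bystander: amber bottle, 48 mm wide, 100 mm tall. Origin under its centre.
- dish: Bystander: white dish, 90 mm wide, 16 mm tall. Origin under its centre.
- mouse: Bystander: black computer mouse, 100 x 58 x 30 mm. Origin under its centre.
- beaker: Bystander: white beaker, 68 mm wide, 85 mm tall. Origin under its centre.

How it is judged:
By the outcome, as a careful person would: the job done as asked, in the order asked, and still so for the second after the job is handed in, with the robot touching nothing.
It also fails if it takes over 72 s, if anything falls off the work surface, if the arm or the gripper's body presses on something with over 40 N, if the wrist force passes 120 N, or if a joint passes its speed limit or range.

## Robot

A 6-joint arm with a two-finger parallel gripper is mounted at the origin on the work surface. World frame = base frame: x ahead of the robot, y to its left, z up, the work surface at z = 0. Lengths are in mm, angles in rad, forces in N, time in s.
With the tool pointing down it reaches from about 250 to 725 mm from the base axis. Payload 4 kg.
Tool frame: the origin (TCP) lies at the very end of the fingers, on their centre line; the grasp point (between the pads) lies arm.grip_point_offset behind it (arm.grip_point_offset is the distance from the TCP to the grasp point, in mm); z points along the fingers, y is the direction in which the jaws open and shut (so a half turn about z gives the same grasp; the last joint's range is limited). The gripper opens to 85 mm and grips with 20 to 120 N. Pads are 22 mm wide; open, the fingers measure 114 mm over their backs; the gripper's body (76 mm by 85 mm) begins 54 mm behind the grasp point. The pads swing forward as they close: fully open they stand 13 mm farther back than shut.
Start: joints at [-1.321, 0.241, 0.005, 1.335, 0, 1.571], TCP at [123.603, -484.481, 231.306] pointing down, gripper open.
Joint ranges: [-2.72, 2.72], [-1.05, 1.87], [-1.09, 1.28], [-1.99, 2.15], [-1.42, 1.44], [-3.14, 3.14]. Speed limits (rad/s): [2.79, 2.79, 3.14, 3.14, 3.14, 3.14].

## Interface

Orientations are given as a unit quaternion [w, x, y, z].
In Python, from station import arm gives the robot as it stands. The module is installed in compiled form; this text tells all that it offers.
- The arm moves only by the tool step_arm, never from a script. Its argument "rows" is a list of rows, each a list of 2 entries, a list of its own where there are three numbers: the shift along the world's x, y, z in m, then the turn about the world's z in degrees. A call has 1 to 8 rows; each row is the pose to reach, as a shift and turn from the pose commanded when the call began; what a row does not reach only later rows make up. A row lasts 1/10 s, in which the tool goes at most 50 mm and 8.59 degrees, less where a joint would pass 70% of its speed; a pose out of reach is approached as far as the arm can. A call with a gripper value outside its range is refused whole. "gripper" is the finger opening in m, from 0 to 0.0854, set as the call begins (left out, the last holds). The fingers move at their own pace and stop on an object; "grip_force" is the grip in N (left out, the last holds). Time passes only in rows, so rows that repeat a pose let the fingers close. It gives the time, the measured TCP pose, the force and the opening at its end, in the units of the state.
- arm.read_state(): the state, without advancing time (a new reading comes with each control period).
- arm.get_image(name): name is "scene" or "top"; returns the picture (384x512x3 uint8, blue, green, red); there is no depth.
- arm.get_calibration(name): a dict with "K" (3x3 intrinsics, pixels), "cam_to_world" (4x4, takes a point from camera to world coordinates). Camera axes: x right, y down, z forward; pixel columns grow to the right and rows downward; lengths in mm; the calibration is good to about 2 mm. A picture is of the moment at which its call begins. get_calibration takes no time and is no camera call.
- arm.close_job(): hands the job in, once; it reports no verdict.
Trained networks look in the newest picture that a camera, given by its name, has taken for a name from the list of things; names that differ only in an ending like _2 or _b are one class to them, and where a whole thing is asked for, a point or a joint stands for the part that bears it (a point fixed in the world has none). Each returns a list of dicts, best first, with "p" (0 to 1); they miss things now and then, are a little off and sometimes report something else, mostly with a low value. They report only what shows in the picture. A call takes as long as a camera call.
- arm.silhouettes(camera, query): "region" (384x512 bool, what is visible of it) and "bbox" ([left, top, right, bottom] in pixels, round what is visible of it).
The state is a dict: "time_s": time; "qpos": joint angles; "dq": joint speeds; "effort": joint torques, N m; "tool_pos": TCP position; "tool_rot": TCP orientation; "contact_force": force on the tool from outside, world axes, zero at the start; "moment": the same for the moment, N m; "opening": finger opening in mm.
Only numpy, scipy, OpenCV 4.12 (cv2) and the standard library are available. Lean on these libraries where they do the work, as an engineer would, in place of code of your own. Each camera call takes 0.05 s, during which the arm holds its last target.

## Working session

There is one attempt and no reset: what is moved stays moved. The work goes in short steps, Python scripts to look and compute and a tool call to move; the robot and the scene stay as the last step left them, time stands still between calls to the robot, and variables do not carry over. Pictures are saved under pics/ and viewed, and the job is handed in when it is done.

Besides the shell and the picture viewer there is one more tool, called after "Request:" by a JSON object that holds its "api" and its "payload", one argument or row to a line. step_arm: Moves the arm, as the interface text tells. Its arguments: {"type":"object","properties":{"rows":{"type":"array","items":{"type":"array"}},"gripper":{"type":"number"},"grip_force":{"type":"number"}},"required":["rows"]}

```bash
mkdir -p pics; python3 - <<'E'
from station import arm
import cv2
s=arm.read_state();print(s)
print(arm.grip_point_offset)
for n in("scene","top"):
    im=arm.get_image(n);cv2.imwrite(f"pics/{n}0.png",im)
    c=arm.get_calibration(n);print(n,c)
E
```

```text
{'time_s': 0.0, 'qpos': array([-1.32098500e+00,  2.41443931e-01,  3.71422525e-03,  1.33524641e+00,
        2.85324766e-06,  1.57076171e+00]), 'dq': array([-0.00202186, -0.0002047 , -0.00173217,  0.00084122,  0.00156838,
       -0.00041362]), 'effort': array([-1.12497670e-03, -3.72313786e+01,  2.52410370e+01,  1.67319656e-02,
       -4.11865631e-05,  2.34007118e-06]), 'tool_pos': array([ 123.4491208 , -483.84324929,  230.39372874]), 'tool_rot': array([-1.08158211e-03,  9.92206679e-01,  1.24598229e-01, -1.34345865e-04]), 'contact_force': array([0.03218185, 0.33845581, 0.13619404]), 'moment': array([ 0.03664045, -0.04884547, -0.04640689]), 'opening': 85.53045942075615}
18.700000000000003
scene {'K': array([[434.27708345,   0.        , 256.73928613],
       [  0.        , 434.27708345, 186.00733913],
       [  0.        ,   0.        ,   1.        ]]), 'cam_to_world': array([[ 5.16184861e-01,  5.90184467e-01, -6.20673412e-01,
         1.21664933e+03],
       [ 8.56294899e-01, -3.40667767e-01,  3.88206799e-01,
        -3.13968277e+02],
       [ 1.76701980e-02, -7.31865949e-01, -6.81219492e-01,
         8.05156960e+02],
       [ 0.00000000e+00,  0.00000000e+00,  0.00000000e+00,
         1.00000000e+00]])}
top {'K': array([[372.38289834,   0.        , 256.69787032],
       [  0.        , 372.38289834, 194.84822142],
       [  0.        ,   0.        ,   1.        ]]), 'cam_to_world': array([[-1.81378861e-02, -9.88251119e-01,  1.51758829e-01,
         4.01384470e+02],
       [-9.99761347e-01,  1.97749045e-02,  9.28456059e-03,
         8.10930491e+01],
       [-1.21764937e-02, -1.51554209e-01, -9.88373945e-01,
         1.12750296e+03],
       [ 0.00000000e+00,  0.00000000e+00,  0.00000000e+00,
         1.00000000e+00]])}
```

View pics/scene0.png

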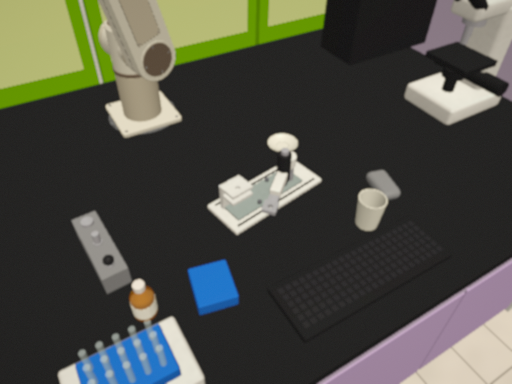

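View pics/top0.png

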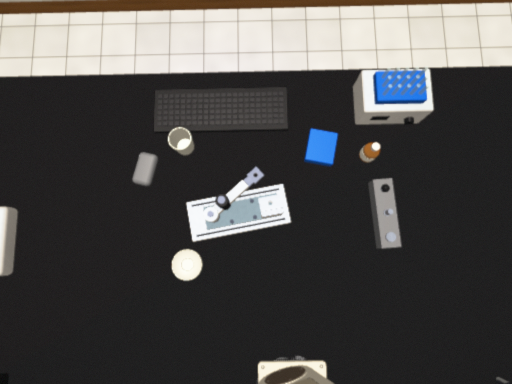

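```bash
python3 - <<'E'
from station import arm
import cv2,numpy as np
a=cv2.imread("pics/top0.png");b=cv2.imread("pics/scene0.png")
cv2.imwrite("pics/t1.png",cv2.resize(a[155:255,175:305],None,fx=6,fy=6,interpolation=cv2.INTER_CUBIC))
cv2.imwrite("pics/t2.png",cv2.resize(a[170:260,355:415],None,fx=6,fy=6,interpolation=cv2.INTER_CUBIC))
cv2.imwrite("pics/s1.png",cv2.resize(b[125:240,200:330],None,fx=5,fy=5,interpolation=cv2.INTER_CUBIC))
cv2.imwrite("pics/s2.png",cv2.resize(b[200:300,60:140],None,fx=6,fy=6,interpolation=cv2.INTER_CUBIC))
for cam in("top","scene"):
  for q in("base","rack","pin","boom","bore","ball_plug","flat_plug"):
    r=arm.silhouettes(cam,q)
    for d in r[:3]:
        np.save(f"pics/{cam}_{q}.npy",r[0]["region"])
        ys,xs=np.nonzero(d["region"]);print(cam,q,round(d["p"],2),d["bbox"],len(xs),xs.mean().round(1),ys.mean().round(1))
E
```

```text
top base 0.65 [184.6, 169.2, 289.2, 238.5] 4181 238.1 209.7
top rack 0.97 [368.7, 178.4, 401.3, 246.0] 1529 383.3 212.5
top pin 0.58 [382.9, 208.0, 396.3, 217.2] 56 387.6 211.7
top boom 0.95 [202.6, 168.6, 264.2, 223.3] 868 231.2 194.9
top bore 0.73 [187.0, 167.4, 288.7, 239.8] 4303 238.5 209.3
top ball_plug 0.55 [184.9, 164.0, 290.6, 239.2] 4177 238.2 209.5
top flat_plug 0.68 [187.9, 168.2, 288.3, 238.5] 4172 237.8 209.4
top flat_plug 0.64 [383.2, 232.4, 392.9, 240.6] 84 390.2 235.8
scene rack 0.88 [76.2, 209.3, 132.6, 292.2] 1927 103.0 255.0
scene pin 0.58 [90.6, 229.2, 100.7, 249.6] 125 96.1 238.4
scene boom 0.84 [260.6, 147.6, 297.3, 213.7] 992 279.2 179.9
scene bore 0.78 [206.4, 145.8, 319.6, 233.5] 4517 261.5 193.2
```

View pics/t1.png

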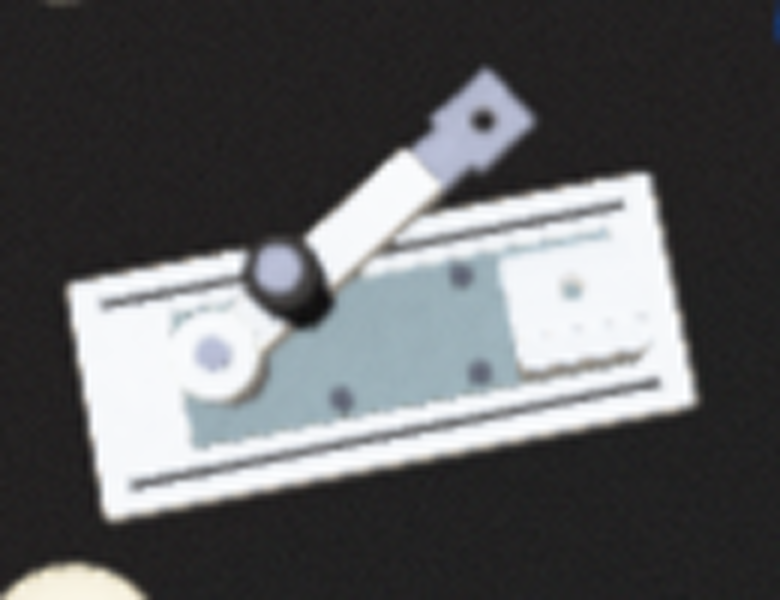

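View pics/t2.png

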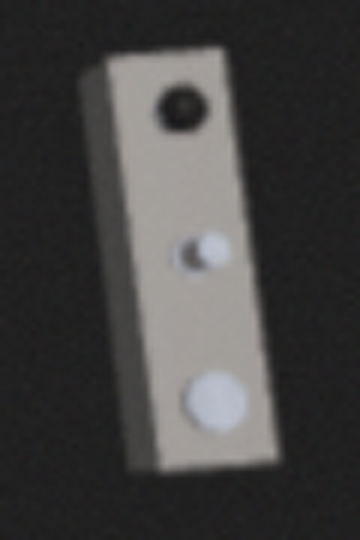

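View pics/s1.png

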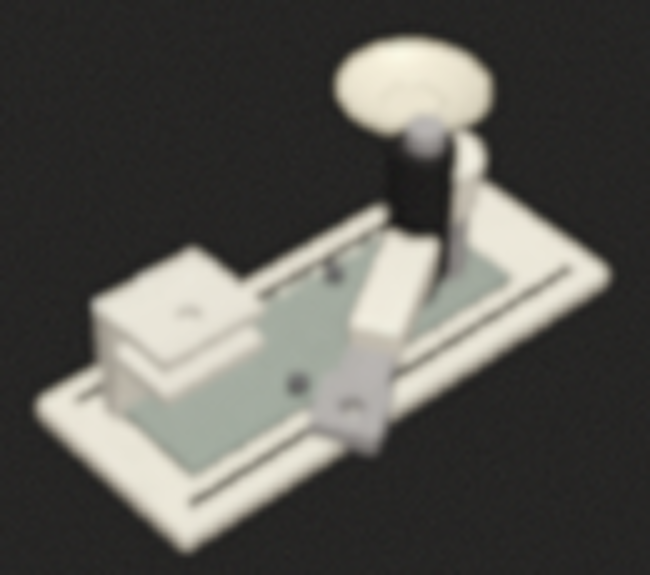

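View pics/s2.png

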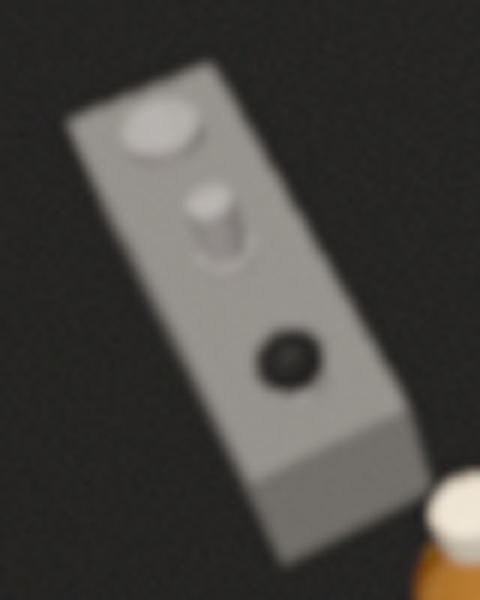

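```bash
cat > h.py <<'E'
from station import arm
import cv2,numpy as np
from scipy.optimize import least_squares
C={n:arm.get_calibration(n) for n in("top","scene")}
def proj(n,P):
    T=np.linalg.inv(C[n]["cam_to_world"]);p=T[:3,:3]@np.asarray(P,float)+T[:3,3];q=C[n]["K"]@p;return q[:2]/q[2]
def ray(n,uv,z):
    T=C[n]["cam_to_world"];d=T[:3,:3]@np.linalg.inv(C[n]["K"])@[uv[0],uv[1],1];o=T[:3,3];return o+d*(z-o[2])/d[2]
def cr(x,y,u0,v0,f): return (u0+(x+.5)/f-.5,v0+(y+.5)/f-.5)
E
python3 - <<'E'
from h import *
t1=lambda x,y:cr(x,y,175,155,6); s1=lambda x,y:cr(x,y,200,125,5)
t2=lambda x,y:cr(x,y,355,170,6); s2=lambda x,y:cr(x,y,60,200,6)
obs=[("top",t1(68,283),(235,-60,12)),("top",t1(107,520),(235,60,12)),("top",t1(652,173),(-65,-60,12)),("top",t1(697,405),(-65,60,12))]
B=obs
def w(p,l):
    c,s=np.cos(p[2]),np.sin(p[2]);return (p[0]+c*l[0]-s*l[1],p[1]+s*l[0]+c*l[1],l[2])
f=lambda p:np.concatenate([proj(n,w(p,l))-uv for n,uv,l in B])
r=least_squares(f,[400,0,1.7],x_scale=[100,100,1]);print("base",r.x,r.fun.round(2))
p=r.x
def loc(P): 
    c,s=np.cos(p[2]),np.sin(p[2]);d=np.array(P[:2])-p[:2];return np.round([c*d[0]+s*d[1],-s*d[0]+c*d[1]],1)
for nm,n,uv,z in [("bore","top",t1(572,287),85),("bore","scene",s1(188,313),85),("eye","top",t1(483,119),75),("eye","scene",s1(352,405),75),("post","top",t1(213,352),95),
  ("pin top","top",t2(213,249),82),("pin top","scene",s2(210,203),82),("ball","top",t2(182,108),66),("disc","top",t2(217,400),58),("disc","scene",s2(160,125),58),
  ("cornL","scene",s1(38,405),12),("cornBot","scene",s1(187,545),0),("cornR","scene",s1(608,275),12),("cornT","scene",s1(485,180),12),
  ("rk","top",t2(107,58),50),("rk","top",t2(225,48),50),("rk","top",t2(158,470),50),("rk","top",t2(282,460),50),
  ("rk","scene",s2(67,122),50),("rk","scene",s2(210,62),50),("rk","scene",s2(250,483),50),("rk","scene",s2(408,405),50)]:
    P=ray(n,uv,z);print(nm,n,P.round(1),loc(P))
E
```

```text
base [536.09641686  64.55783652   1.74104354] [ 0.01  0.13 -0.11 -0.18 -0.17 -0.    0.27  0.05]
bore top [539.1  54.   85. ] [-10.9  -1.2]
bore scene [540.4  53.2  85. ] [-11.9  -2.4]
eye top [622.7  94.6  75. ] [ 14.9 -90.4]
eye scene [625.   94.2  75. ] [ 14.2 -92.7]
post top [510.6 221.7  95. ] [159.2  -1.5]
pin top top [ 508.3 -282.9   82. ] [-337.8   86.3]
pin top scene [ 511.1 -284.5   82. ] [-339.8   83.7]
ball top [ 578.1 -278.6   66. ] [-345.3   16.7]
disc top [ 438.8 -288.    58. ] [-331.   155.6]
disc scene [ 439.  -288.9   58. ] [-331.9  155.5]
cornL scene [493.6  -9.3  12. ] [-65.6  54.4]
cornBot scene [604.6  15.6   0. ] [-59.9 -59.2]
cornR scene [560.1 304.   12. ] [232.  -64.3]
cornT scene [459.6 292.3  12. ] [237.4  36.8]
rk top [ 606.3 -249.2   50. ] [-321.2  -16.1]
rk top [ 610.1 -307.1   50. ] [-378.8  -10. ]
rk top [ 406.6 -260.4   50. ] [-298.3  182.7]
rk top [ 410.2 -319.5   50. ] [-357.1  189.1]
rk scene [ 411.2 -319.2   50. ] [-357.   188.1]
rk scene [ 406.7 -262.4   50. ] [-300.3  182.9]
rk scene [ 611.8 -307.    50. ] [-379.   -11.7]
rk scene [ 607.5 -249.8   50. ] [-321.9  -17.1]
```

```bash
cat >> h.py <<'E'
B0=np.array([536.1,64.56]);ps=1.741;ex=np.array([np.cos(ps),np.sin(ps)]);ey=np.array([-ex[1],ex[0]])
D=-11.;H=B0+ex*(170+D);BORE=B0+ex*D
def L(x,y): return B0+ex*x+ey*y
E
python3 - <<'E'
from h import *
for th,k in((.565,42),(.565,31),(.4,28),(.3,27),(.2,26),(.1,25),(.05,24.5),(0,24),(-.03,24)):
    u=-np.cos(th)*ex-np.sin(th)*ey;n=np.sin(th)*ex-np.cos(th)*ey
    print(th,k,(H+115*u+k*n).round(1))
print(H,BORE,arm.read_state()["time_s"])
E
```

```text
0.565 42 [617.5 164.1]
0.565 31 [609.3 156.8]
0.4 28 [594.8 139.6]
0.3 27 [585.3 131. ]
0.2 26 [575.  123.5]
0.1 25 [564.  117.1]
0.05 24.5 [558.2 114.4]
0 24 [552.3 112. ]
-0.03 24 [549.  110.7]
[509.16808984 221.26249588] [537.96321391  53.71894683] 0.8
```

Request:
{"api": "step_arm", "payload": {
  "rows": [
    [[0.494, 0.649, 0], -4.5],
    [[0.494, 0.649, 0], -4.5],
    [[0.494, 0.649, 0], -4.5],
    [[0.494, 0.649, 0], -4.5],
    [[0.494, 0.649, 0], -4.5],
    [[0.494, 0.649, 0], -4.5],
    [[0.494, 0.649, 0], -4.5],
    [[0.494, 0.649, 0], -4.5]
  ],
  "gripper": 0.0
}}

```text
time_s: 1.6
tool_pos: [366.8, -164.5, 231.7]
tool_rot: [0.0, 0.996, 0.085, 0.001]
contact_force: [0.8, -0.3, -0.8]
opening: 0.1
```

Request:
{"api": "step_arm", "payload": {
  "rows": [
    [[0.2515, 0.3305, 0], 0],
    [[0.2515, 0.3305, 0], 0],
    [[0.2515, 0.3305, 0], 0],
    [[0.2515, 0.3305, 0], 0],
    [[0.2515, 0.3305, 0], 0],
    [[0.2515, 0.3305, 0], 0],
    [[0.2515, 0.3305, 0], 0],
    [[0.2515, 0.3305, 0], 0]
  ]
}}

```text
time_s: 2.4
tool_pos: [611.2, 133.3, 231.2]
tool_rot: [-0.008, 0.995, 0.104, -0.001]
contact_force: [0.5, -0.0, -0.3]
opening: 0.1
```

Request:
{"api": "step_arm", "payload": {
  "rows": [
    [[0, 0, 0], 0],
    [[0, 0, 0], 0]
  ]
}}

```text
time_s: 2.6
tool_pos: [610.2, 130.5, 229.9]
tool_rot: [-0.007, 0.995, 0.102, -0.002]
contact_force: [0.1, 0.7, -0.6]
opening: -0.3
```

Request:
{"api": "step_arm", "payload": {
  "rows": [
    [[0.007, 0.034, 0], -2],
    [[0.007, 0.034, 0], -2],
    [[0.007, 0.034, 0], -2]
  ]
}}

```text
time_s: 2.9
tool_pos: [621.3, 140.8, 232.0]
tool_rot: [-0.016, 0.994, 0.104, -0.002]
contact_force: [-0.2, -0.1, -0.7]
opening: 0.3
```

```bash
python3 - <<'E'
from h import *
s=arm.read_state();print(s["qpos"],s["tool_pos"],s["tool_rot"])
cv2.imwrite("pics/s3.png",arm.get_image("scene"));s=arm.read_state();print(s["qpos"],s["tool_pos"],s["tool_rot"],s["dq"])
E
```

```text
[0.2073794  0.52429932 0.4244784  1.47157547 0.03242927 3.14057343] [621.28152056 140.77633031 231.95220063] [-0.01609679  0.99444588  0.10399234 -0.00196839]
[0.20740811 0.52414311 0.42438896 1.47155588 0.03253493 3.14060104] [621.24183855 140.81942076 232.01785354] [-0.01615373  0.99444491  0.10399348 -0.00193134] [ 0.00124705 -0.001413    0.00019739 -0.0005051   0.001128    0.00043073]
```

View pics/s3.png

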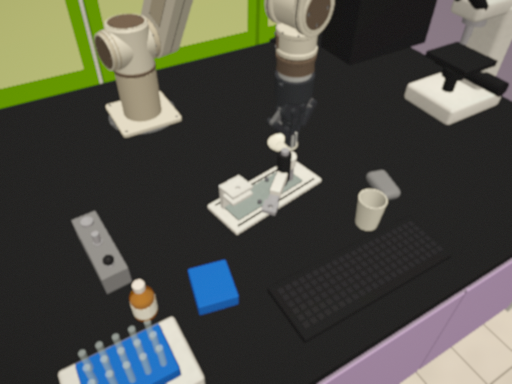

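Request:
{"api": "step_arm", "payload": {
  "rows": [
    [[0, 0.013, 0], 8.5],
    [[0, 0.026, 0], 17],
    [[0, 0.026, 0], 25.5],
    [[0, 0.026, 0], 34],
    [[0, 0.026, 0], 42.5],
    [[0, 0.026, 0], 51],
    [[0, 0.026, 0], 59.5],
    [[0, 0.026, 0], 68]
  ]
}}

```text
time_s: 3.75
tool_pos: [621.4, 167.0, 232.0]
tool_rot: [-0.012, 0.764, 0.645, -0.011]
contact_force: [-0.8, 1.1, 0.4]
opening: 0.0
```

Request:
{"api": "step_arm", "payload": {
  "rows": [
    [[0, 0, 0], 8.5],
    [[0, 0, 0], 17],
    [[0, 0, 0], 19],
    [[0, 0, 0], 19]
  ]
}}

```text
time_s: 4.15
tool_pos: [621.5, 167.2, 232.0]
tool_rot: [-0.01, 0.65, 0.76, -0.013]
contact_force: [-1.6, 0.1, 0.7]
opening: 0.3
```

```bash
cat >> h.py <<'E'
from scipy.spatial.transform import Rotation as R
def st():
    s=arm.read_state();q=s["tool_rot"];M=R.from_quat([q[1],q[2],q[3],q[0]]).as_matrix()
    print(s["time_s"],"q",s["qpos"].round(3),"tcp",s["tool_pos"].round(1),"jaw",np.degrees(np.arctan2(M[1,1],M[0,1])).round(1),"z",M[:,2].round(3),"F",s["contact_force"].round(1),"M",s["moment"].round(2),"op",round(s["opening"],1))
E
python3 -c "from h import *;st()"
```

```text
4.15 q [0.262 0.569 0.498 1.533 0.003 1.676] tcp [621.5 167.2 232. ] jaw 9.0 z [-0.032 -0.006 -0.999] F [-1.6  0.1  0.7] M [-0.   -0.05 -0.04] op 0.3
```

Request:
{"api": "step_arm", "payload": {
  "rows": [
    [[0.001, 0.001, -0.04], 0.5],
    [[0.001, 0.001, -0.08], 0.5],
    [[0.001, 0.001, -0.12], 0.5],
    [[0.001, 0.001, -0.13], 0.5],
    [[0.001, 0.001, -0.13], 0.5]
  ]
}}

```text
time_s: 4.65
tool_pos: [621.4, 168.2, 99.8]
tool_rot: [-0.012, 0.646, 0.763, -0.015]
contact_force: [0.0, -0.3, 0.7]
opening: -0.1
```

```bash
python3 -c "
from h import *;st();cv2.imwrite('pics/s4.png',cv2.resize(arm.get_image('scene')[80:250,180:340],None,fx=4,fy=4));cv2.imwrite('pics/t4.png',cv2.resize(arm.get_image('top')[130:260,170:310],None,fx=4,fy=4))"
```

```text
4.65 q [0.263 0.632 0.261 1.237 0.003 1.669] tcp [621.4 168.2  99.8] jaw 9.5 z [-0.037 -0.007 -0.999] F [ 0.  -0.3  0.7] M [ 0.06  0.02 -0.02] op -0.1
```

View pics/s4.png

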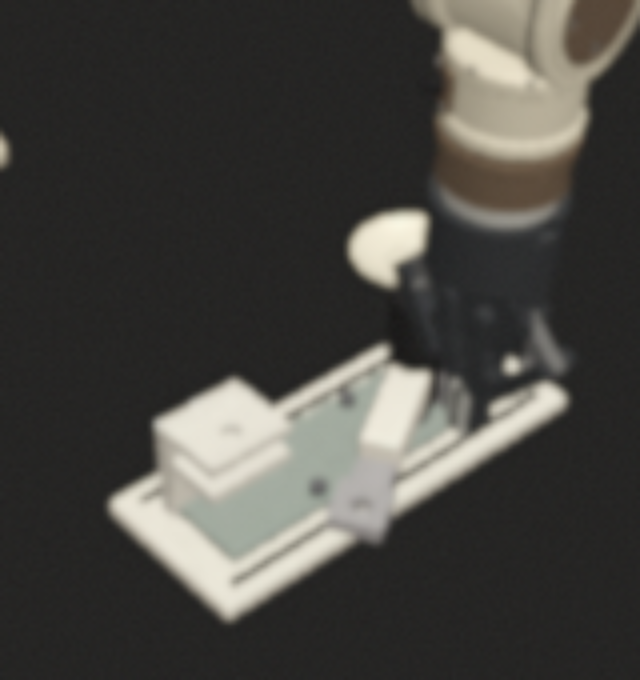

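View pics/t4.png

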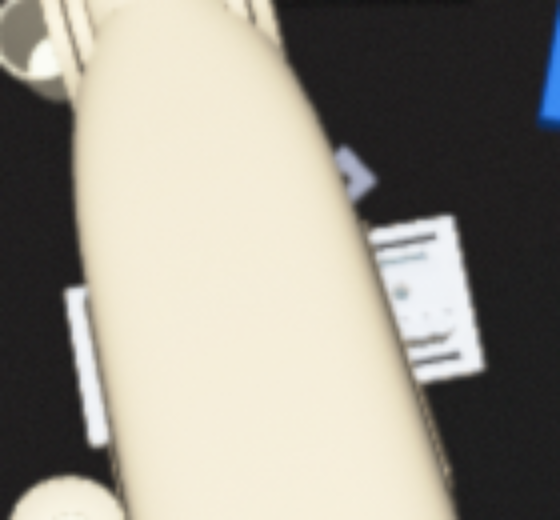

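Request:
{"api": "step_arm", "payload": {
  "rows": [
    [[0, 0, -0.022], 0],
    [[0, 0, -0.022], 0],
    [[-0.008, -0.008, -0.022], 0],
    [[-0.012, -0.011, -0.022], 0],
    [[-0.018, -0.019, -0.022], 0],
    [[-0.024, -0.027, -0.022], 0],
    [[-0.024, -0.027, -0.022], 0]
  ]
}}

```text
time_s: 5.45
tool_pos: [599.1, 141.3, 80.6]
tool_rot: [-0.01, 0.646, 0.763, -0.012]
contact_force: [0.3, 1.4, 1.6]
opening: -0.3
```

```bash
python3 -c "
from h import *;st()"
```

```text
5.45 q [2.310e-01 5.880e-01 1.300e-01 1.144e+00 1.000e-03 1.636e+00] tcp [599.1 141.3  80.6] jaw 9.5 z [-0.031 -0.006 -1.   ] F [0.3 1.4 1.6] M [ 0.16 -0.12 -0.07] op -0.3
```

Request:
{"api": "step_arm", "payload": {
  "rows": [
    [[-0.005, -0.004, -0.002], 0],
    [[-0.01, -0.009, -0.002], 0],
    [[-0.015, -0.013, -0.002], 0],
    [[-0.02, -0.017, -0.002], 0],
    [[-0.025, -0.02, -0.002], 0],
    [[-0.031, -0.023, -0.002], 0],
    [[-0.031, -0.023, -0.002], 0]
  ]
}}

```text
time_s: 6.15
tool_pos: [566.4, 118.0, 76.8]
tool_rot: [-0.011, 0.646, 0.763, -0.014]
contact_force: [0.3, 0.2, 0.4]
opening: -0.0
```

```bash
python3 -c "
from h import *;st();cv2.imwrite('pics/s5.png',cv2.resize(arm.get_image('scene')[80:250,180:340],None,fx=4,fy=4))"
```

```text
6.15 q [ 0.206  0.527  0.013  1.092 -0.     1.611] tcp [566.4 118.   76.8] jaw 9.5 z [-0.035 -0.007 -0.999] F [0.3 0.2 0.4] M [ 0.04 -0.11  0.03] op -0.0
```

View pics/s5.png

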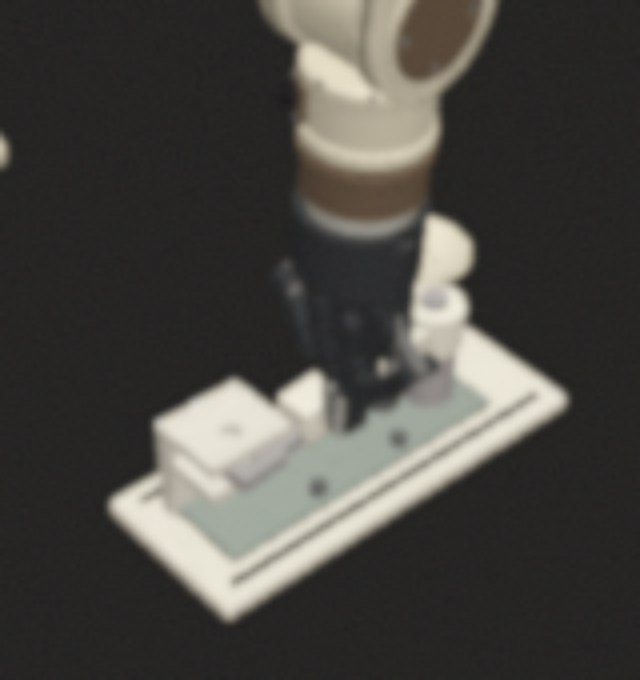

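Request:
{"api": "step_arm", "payload": {
  "rows": [
    [[-0.002, -0.001, 0], 0],
    [[-0.004, -0.002, 0], 0],
    [[-0.006, -0.003, 0], 0],
    [[-0.007, -0.0035, 0], 0],
    [[-0.008, -0.004, 0], 0],
    [[-0.008, -0.004, 0], 0]
  ]
}}

```text
time_s: 6.8
tool_pos: [559.9, 114.9, 77.3]
tool_rot: [-0.01, 0.646, 0.763, -0.013]
contact_force: [2.0, 0.7, -0.1]
opening: -0.2
```

```bash
python3 -c "
from h import *;st()"
```

```text
6.8 q [ 0.202  0.513 -0.01   1.081  0.     1.607] tcp [559.9 114.9  77.3] jaw 9.5 z [-0.033 -0.006 -0.999] F [ 2.   0.7 -0.1] M [ 0.27 -0.37 -0.01] op -0.2
```

Request:
{"api": "step_arm", "payload": {
  "rows": [
    [[-0.001, -0.0002, 0], 0],
    [[-0.002, -0.0004, 0], 0],
    [[-0.003, -0.0006, 0], 0],
    [[-0.003, -0.0006, 0], 0]
  ]
}}

```text
time_s: 7.2
tool_pos: [556.9, 114.1, 77.3]
tool_rot: [-0.01, 0.646, 0.763, -0.013]
contact_force: [2.1, -0.4, -1.8]
opening: -0.1
```

Request:
{"api": "step_arm", "payload": {
  "rows": [
    [[-0.001, -0.0002, 0], 0],
    [[-0.002, -0.0004, 0], 0],
    [[-0.002, -0.0004, 0], 0]
  ]
}}

```text
time_s: 7.5
tool_pos: [556.2, 113.9, 77.4]
tool_rot: [-0.01, 0.646, 0.763, -0.012]
contact_force: [5.5, -0.2, -3.8]
opening: 0.0
```

Request:
{"api": "step_arm", "payload": {
  "rows": [
    [[-0.001, -0.0002, 0], 0],
    [[-0.001, -0.0002, 0], 0],
    [[-0.001, -0.0002, 0], 0]
  ]
}}

```text
time_s: 7.8
tool_pos: [556.1, 113.9, 77.6]
tool_rot: [-0.009, 0.646, 0.763, -0.011]
contact_force: [7.3, 0.4, -4.3]
opening: 0.3
```

```bash
python3 -c "
from h import *;st();cv2.imwrite('pics/s6.png',cv2.resize(arm.get_image('scene')[130:250,200:320],None,fx=5,fy=5,interpolation=cv2.INTER_CUBIC))"
```

```text
7.8 q [ 0.202  0.502 -0.027  1.07   0.     1.607] tcp [556.1 113.9  77.6] jaw 9.5 z [-0.028 -0.006 -1.   ] F [ 7.3  0.4 -4.3] M [ 0.16 -1.57  0.01] op 0.3
```

View pics/s6.png

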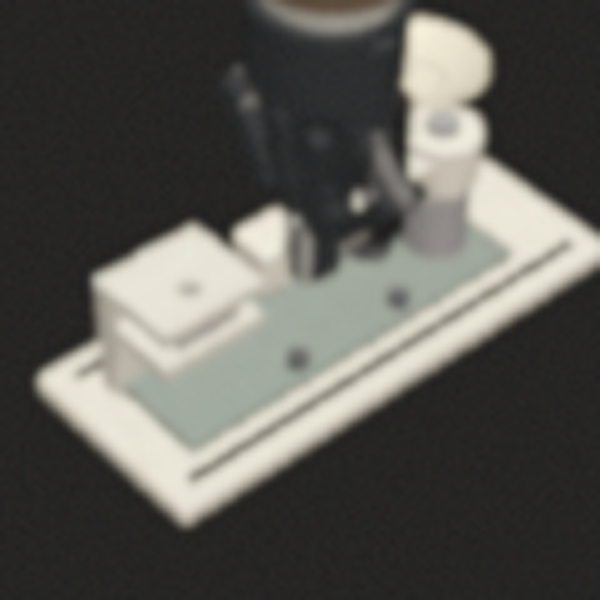

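Request:
{"api": "step_arm", "payload": {
  "rows": [
    [[0.01, 0.002, 0], 0],
    [[0.03, 0.006, 0], 0],
    [[0.04, 0.007, 0], 0],
    [[0.04, 0.007, 0.05], 0],
    [[0.04, 0.007, 0.1], 0],
    [[0.04, 0.007, 0.13], 0],
    [[0.04, -0.043, 0.13], 8.5],
    [[0.04, -0.08, 0.13], 17]
  ]
}}

```text
time_s: 8.65
tool_pos: [593.7, 33.2, 208.9]
tool_rot: [-0.008, 0.524, 0.852, -0.014]
contact_force: [0.6, -0.7, -0.0]
opening: -0.1
```

```bash
python3 -c "
from h import *;st()"
```

```text
8.65 q [ 0.063  0.464  0.269  1.404 -0.014  1.166] tcp [593.7  33.2 208.9] jaw 26.8 z [-0.028 -0.016 -0.999] F [ 0.6 -0.7 -0. ] M [-0.03 -0.08  0.01] op -0.1
```

Request:
{"api": "step_arm", "payload": {
  "rows": [
    [[-0.012, -0.044, 0], 8.5],
    [[-0.024, -0.088, 0], 17],
    [[-0.036, -0.132, 0], 25.5],
    [[-0.048, -0.176, 0], 34],
    [[-0.06, -0.22, 0], 42.5],
    [[-0.072, -0.264, 0], 51],
    [[-0.08, -0.3, 0], 59.5],
    [[-0.085, -0.317, 0], 66.5]
  ],
  "gripper": 0.045
}}

```text
time_s: 9.45
tool_pos: [506.7, -286.0, 207.0]
tool_rot: [-0.0, -0.026, 1.0, -0.016]
contact_force: [-0.0, -0.1, -0.2]
opening: 45.1
```

Request:
{"api": "step_arm", "payload": {
  "rows": [
    [[0, 0, 0], 0],
    [[0, 0, 0], 0]
  ]
}}

```text
time_s: 9.65
tool_pos: [508.1, -282.9, 207.0]
tool_rot: [-0.0, -0.023, 1.0, -0.016]
contact_force: [-0.1, 0.2, -0.5]
opening: 45.3
```

```bash
python3 -c "
from h import *;st()
cv2.imwrite('pics/s7.png',arm.get_image('scene'));cv2.imwrite('pics/t7.png',cv2.resize(arm.get_image('top')[170:270,330:430],None,fx=5,fy=5,interpolation=cv2.INTER_CUBIC))"
```

```text
9.65 q [-0.494  0.401  0.167  1.321 -0.027 -0.541] tcp [ 508.1 -282.9  207. ] jaw 92.7 z [ 0.001 -0.032 -1.   ] F [-0.1  0.2 -0.5] M [0.08 0.01 0.01] op 45.3
```

View pics/s7.png

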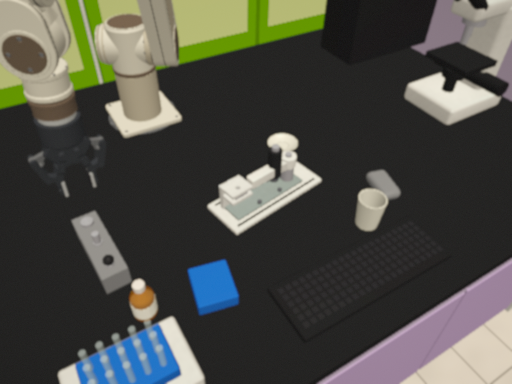

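Request:
{"api": "step_arm", "payload": {
  "rows": [
    [[0.001, -0.001, -0.04], 0.5],
    [[0.001, -0.001, -0.08], 0.5],
    [[0.001, -0.001, -0.105], 0.5],
    [[0.001, -0.001, -0.12], 0.5],
    [[0.001, -0.001, -0.135], 0.5],
    [[0.001, -0.001, -0.142], 0.5],
    [[0.001, -0.001, -0.149], 0.5],
    [[0.001, -0.001, -0.149], 0.5]
  ]
}}

```text
time_s: 10.55
tool_pos: [509.9, -283.4, 57.8]
tool_rot: [0.0, -0.03, 0.999, -0.016]
contact_force: [-0.2, 0.2, 0.6]
opening: 44.7
```

```bash
python3 -c "
from h import *;st()
cv2.imwrite('pics/s8.png',cv2.resize(arm.get_image('scene')[150:300,30:160],None,fx=4,fy=4,interpolation=cv2.INTER_CUBIC))"
```

```text
10.55 q [-0.493  0.518 -0.059  0.977 -0.028 -0.552] tcp [ 509.9 -283.4   57.8] jaw 93.4 z [ 0.001 -0.032 -0.999] F [-0.2  0.2  0.6] M [ 0.04 -0.02  0.02] op 44.7
```

View pics/s8.png

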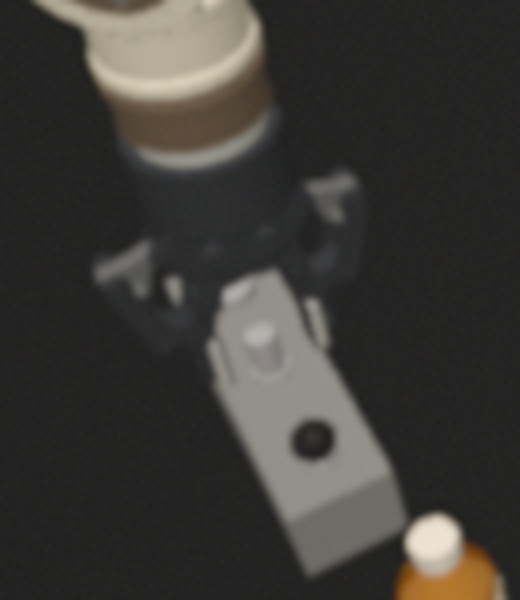

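Request:
{"api": "step_arm", "payload": {
  "rows": [
    [[0, 0, 0], 0],
    [[0, 0, 0], 0],
    [[0, 0, 0], 0],
    [[0, 0, 0], 0],
    [[0, 0, 0], 0],
    [[0, 0, 0], 0]
  ],
  "gripper": 0.005,
  "grip_force": 40
}}

```text
time_s: 11.2
tool_pos: [510.6, -284.7, 59.2]
tool_rot: [0.002, -0.029, 0.999, -0.017]
contact_force: [1.1, 0.1, 5.3]
opening: 14.7
```

```bash
python3 -c "
from h import *;st()"
```

```text
11.2 q [-0.494  0.516 -0.058  0.977 -0.028 -0.553] tcp [ 510.6 -284.7   59.2] jaw 93.3 z [ 0.004 -0.034 -0.999] F [1.1 0.1 5.3] M [0.04 0.04 0.05] op 14.7
```

Request:
{"api": "step_arm", "payload": {
  "rows": [
    [[0, 0, 0.01], 0],
    [[0, 0, 0.025], 0],
    [[0, 0, 0.045], 0],
    [[0, 0, 0.07], 0],
    [[0, 0, 0.1], 0],
    [[0, 0, 0.12], 0],
    [[0, 0, 0.12], 0]
  ]
}}

```text
time_s: 11.9
tool_pos: [511.7, -285.1, 181.8]
tool_rot: [0.003, -0.029, 0.999, -0.018]
contact_force: [0.3, -1.4, -0.1]
opening: 14.4
```

```bash
python3 -c "
from h import *;st()
cv2.imwrite('pics/s9.png',cv2.resize(arm.get_image('scene')[130:300,30:160],None,fx=4,fy=4,interpolation=cv2.INTER_CUBIC))"
```

```text
11.9 q [-0.494  0.415  0.122  1.253 -0.028 -0.553] tcp [ 511.7 -285.1  181.8] jaw 93.3 z [ 0.008 -0.036 -0.999] F [ 0.3 -1.4 -0.1] M [ 0.07 -0.04 -0.03] op 14.4
```

View pics/s9.png

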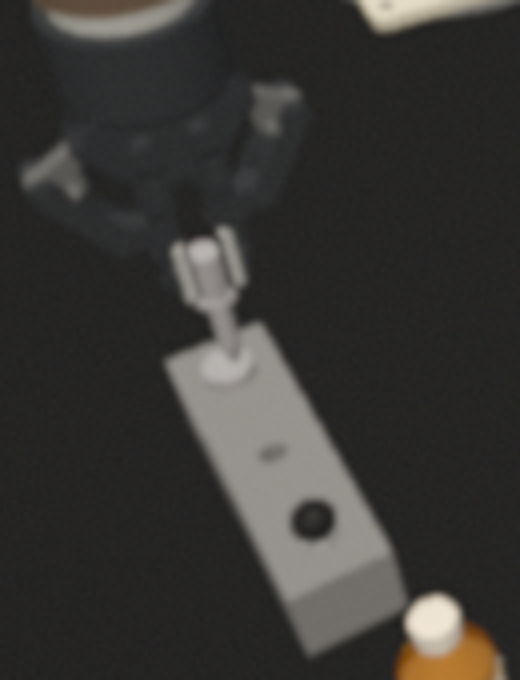

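Request:
{"api": "step_arm", "payload": {
  "rows": [
    [[0.004, 0.04, 0], 0],
    [[0.008, 0.09, 0], 0],
    [[0.012, 0.14, 0], 0],
    [[0.016, 0.19, 0], 0],
    [[0.02, 0.24, 0], 0],
    [[0.024, 0.29, 0], 0],
    [[0.027, 0.32, -0.01], 0],
    [[0.027, 0.34, -0.02], 0]
  ]
}}

```text
time_s: 12.75
tool_pos: [536.0, 58.5, 156.2]
tool_rot: [-0.001, -0.031, 0.999, -0.016]
contact_force: [0.5, 0.3, -0.9]
opening: 15.1
```

Request:
{"api": "step_arm", "payload": {
  "rows": [
    [[0, 0, -0.005], 0],
    [[0, 0, -0.01], 0],
    [[0, 0, -0.01], 0]
  ]
}}

```text
time_s: 13.05
tool_pos: [535.9, 54.7, 146.7]
tool_rot: [-0.001, -0.029, 0.999, -0.017]
contact_force: [-0.4, -0.6, -0.6]
opening: 14.4
```

```bash
python3 -c "
from h import *;st()
im=arm.get_image('scene');cv2.imwrite('pics/s10f.png',im)
cv2.imwrite('pics/s10.png',cv2.resize(im[140:220,200:290],None,fx=7,fy=7,interpolation=cv2.INTER_CUBIC))
im=arm.get_image('top');cv2.imwrite('pics/t10.png',cv2.resize(im[150:250,180:310],None,fx=5,fy=5,interpolation=cv2.INTER_CUBIC))
st()"
```

```text
13.05 q [ 0.121  0.37  -0.041  1.164 -0.033  0.063] tcp [535.9  54.7 146.7] jaw 93.3 z [-0.001 -0.034 -0.999] F [-0.4 -0.6 -0.6] M [ 0.01 -0.02  0.03] op 14.4
13.15 q [ 0.12   0.369 -0.039  1.165 -0.033  0.063] tcp [536.9  54.5 148. ] jaw 93.3 z [ 0.002 -0.033 -0.999] F [-0.3 -0.2 -0.1] M [0.08 0.03 0.  ] op 14.6
```

View pics/s10.png

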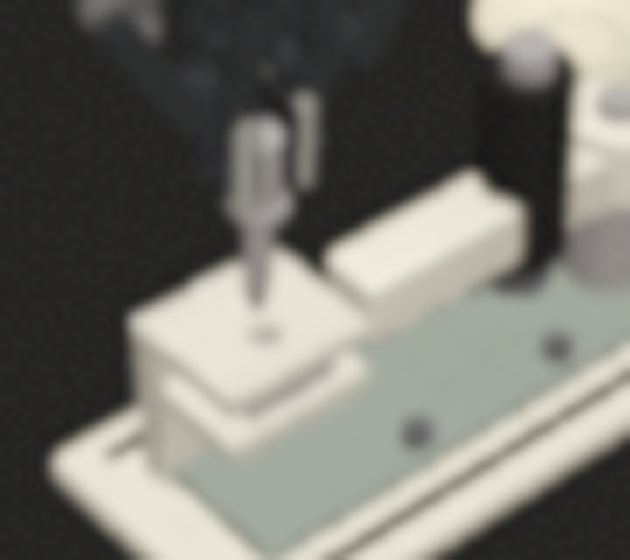

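View pics/t10.png

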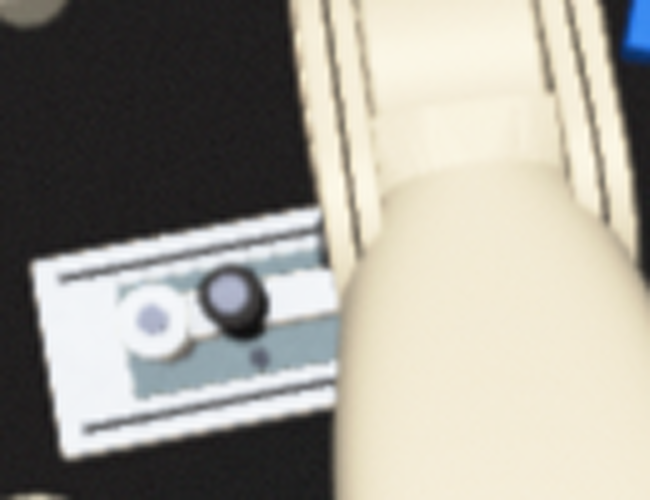

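```bash
python3 -c "
from h import *
c=lambda x,y:cr(x,y,200,140,7)
print(ray('scene',c(257,303),94),ray('scene',c(265,333),85),ray('scene',c(261,210),138),ray('scene',c(262,125),168))"
```

```text
[534.36669902  54.19603535  94.        ] [540.54484555  53.77627066  85.        ] [536.93890498  55.02303725 138.        ] [530.1228512   59.66895831 168.        ]
```

Request:
{"api": "step_arm", "payload": {
  "rows": [
    [[0.004, -0.0005, 0], 0],
    [[0.004, -0.0005, -0.003], 0],
    [[0.004, -0.0005, -0.006], 0],
    [[0.004, -0.0005, -0.008], 0],
    [[0.004, -0.0005, -0.01], 0],
    [[0.004, -0.0005, -0.011], 0],
    [[0.004, -0.0005, -0.011], 0]
  ]
}}

```text
time_s: 13.85
tool_pos: [540.8, 55.3, 137.1]
tool_rot: [0.001, -0.029, 0.999, -0.017]
contact_force: [0.6, 0.1, -1.2]
opening: 14.5
```

```bash
python3 -c "
from h import *
st();im=arm.get_image('scene')
cv2.imwrite('pics/s11.png',cv2.resize(im[140:220,200:290],None,fx=7,fy=7,interpolation=cv2.INTER_CUBIC))"
```

```text
13.85 q [ 0.12   0.385 -0.045  1.142 -0.033  0.062] tcp [540.8  55.3 137.1] jaw 93.4 z [ 0.002 -0.033 -0.999] F [ 0.6  0.1 -1.2] M [ 0.08 -0.    0.01] op 14.5
```

View pics/s11.png

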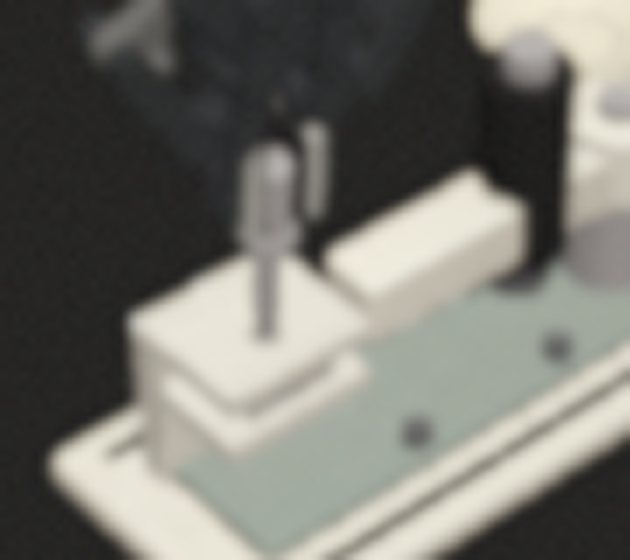

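Request:
{"api": "step_arm", "payload": {
  "rows": [
    [[0, 0, -0.001], 0],
    [[0, 0, -0.002], 0],
    [[0, 0, -0.003], 0],
    [[0, 0, -0.003], 0]
  ]
}}

```text
time_s: 14.3
tool_pos: [540.9, 55.3, 134.1]
tool_rot: [0.001, -0.029, 0.999, -0.017]
contact_force: [-0.7, -1.0, -0.9]
opening: 14.1
```

```bash
python3 -c "
from h import *
st()"
```

```text
14.3 q [ 0.12   0.388 -0.05   1.135 -0.033  0.062] tcp [540.9  55.3 134.1] jaw 93.4 z [ 0.002 -0.033 -0.999] F [-0.7 -1.  -0.9] M [-0.02  0.01  0.01] op 14.1
```

Request:
{"api": "step_arm", "payload": {
  "rows": [
    [[0, 0, -0.001], 0],
    [[0, 0, -0.002], 0],
    [[0, 0, -0.003], 0],
    [[0, 0, -0.004], 0],
    [[0, 0, -0.004], 0]
  ]
}}

```text
time_s: 14.8
tool_pos: [540.9, 55.2, 130.1]
tool_rot: [0.001, -0.029, 0.999, -0.017]
contact_force: [-1.1, 0.2, 0.2]
opening: 14.3
```

```bash
python3 -c "
from h import *
st()"
```

```text
14.8 q [ 0.12   0.391 -0.056  1.126 -0.033  0.062] tcp [540.9  55.2 130.1] jaw 93.4 z [ 0.002 -0.033 -0.999] F [-1.1  0.2  0.2] M [ 0.1   0.01 -0.  ] op 14.3
```

Request:
{"api": "step_arm", "payload": {
  "rows": [
    [[0, 0, -0.001], 0],
    [[0, 0, -0.002], 0],
    [[0, 0, -0.003], 0],
    [[0, 0, -0.003], 0]
  ]
}}

```text
time_s: 15.2
tool_pos: [540.9, 55.2, 127.1]
tool_rot: [0.001, -0.029, 0.999, -0.017]
contact_force: [0.1, -0.2, -1.0]
opening: 14.2
```

```bash
python3 -c "
from h import *
st()"
```

```text
15.2 q [ 0.12   0.393 -0.061  1.119 -0.033  0.062] tcp [540.9  55.2 127.1] jaw 93.4 z [ 0.002 -0.033 -0.999] F [ 0.1 -0.2 -1. ] M [0.03 0.04 0.07] op 14.2
```

Request:
{"api": "step_arm", "payload": {
  "rows": [
    [[0, 0, -0.001], 0],
    [[0, 0, -0.002], 0],
    [[0, 0, -0.003], 0],
    [[0, 0, -0.003], 0]
  ]
}}

```text
time_s: 15.6
tool_pos: [540.9, 55.2, 124.1]
tool_rot: [0.001, -0.029, 0.999, -0.017]
contact_force: [-0.8, -0.1, -1.2]
opening: 14.3
```

Request:
{"api": "step_arm", "payload": {
  "rows": [
    [[0, 0, -0.001], 0],
    [[0, 0, -0.002], 0],
    [[0, 0, -0.003], 0],
    [[0, 0, -0.003], 0]
  ]
}}

```text
time_s: 16.0
tool_pos: [540.9, 55.2, 121.1]
tool_rot: [0.001, -0.029, 0.999, -0.017]
contact_force: [0.2, -0.5, 0.3]
opening: 14.7
```

```bash
python3 -c "
from h import *
st()"
```

```text
16.0 q [ 0.12   0.399 -0.07   1.104 -0.033  0.062] tcp [540.9  55.2 121.1] jaw 93.4 z [ 0.002 -0.033 -0.999] F [ 0.2 -0.5  0.3] M [ 0.05  0.02 -0.  ] op 14.7
```

```bash
python3 -c "
from h import *
im=arm.get_image('scene')
cv2.imwrite('pics/s12.png',cv2.resize(im[140:220,200:290],None,fx=7,fy=7,interpolation=cv2.INTER_CUBIC))"
```

```text
(no output)
```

View pics/s12.png

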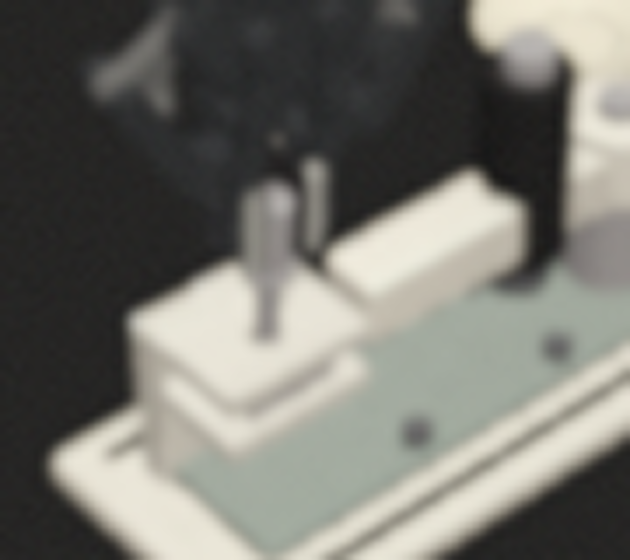

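Request:
{"api": "step_arm", "payload": {
  "rows": [
    [[0, 0, -0.001], 0],
    [[0, 0, -0.002], 0],
    [[0, 0, -0.003], 0],
    [[0, 0, -0.003], 0]
  ]
}}

```text
time_s: 16.45
tool_pos: [540.8, 55.1, 118.1]
tool_rot: [0.0, -0.029, 0.999, -0.017]
contact_force: [-1.5, -0.1, -0.3]
opening: 14.4
```

Request:
{"api": "step_arm", "payload": {
  "rows": [
    [[0, 0, -0.001], 0],
    [[0, 0, -0.002], 0],
    [[0, 0, -0.003], 0],
    [[0, 0, -0.003], 0]
  ]
}}

```text
time_s: 16.85
tool_pos: [540.7, 55.1, 115.0]
tool_rot: [0.0, -0.029, 0.999, -0.017]
contact_force: [-1.9, -1.2, 0.0]
opening: 14.7
```

```bash
python3 -c "
from h import *
st()"
```

```text
16.85 q [ 0.12   0.404 -0.079  1.09  -0.033  0.062] tcp [540.7  55.1 115. ] jaw 93.4 z [ 0.002 -0.033 -0.999] F [-1.9 -1.2  0. ] M [-0.28  0.36  0.04] op 14.7
```

Request:
{"api": "step_arm", "payload": {
  "rows": [
    [[0, 0, -0.001], 0],
    [[0, 0, -0.002], 0],
    [[0, 0, -0.003], 0],
    [[0, 0, -0.003], 0]
  ]
}}

```text
time_s: 17.25
tool_pos: [541.0, 55.2, 112.1]
tool_rot: [0.001, -0.029, 0.999, -0.017]
contact_force: [-1.4, -1.8, -0.9]
opening: 14.7
```

Request:
{"api": "step_arm", "payload": {
  "rows": [
    [[0, 0, -0.001], 0],
    [[0, 0, -0.002], 0],
    [[0, 0, -0.003], 0],
    [[0, 0, -0.003], 0]
  ]
}}

```text
time_s: 17.65
tool_pos: [541.0, 55.1, 109.2]
tool_rot: [0.001, -0.029, 0.999, -0.017]
contact_force: [-1.4, -2.2, -0.7]
opening: 14.3
```

```bash
python3 -c "
from h import *
st()"
```

```text
17.65 q [ 0.12   0.409 -0.087  1.076 -0.033  0.062] tcp [541.   55.1 109.2] jaw 93.4 z [ 0.002 -0.033 -0.999] F [-1.4 -2.2 -0.7] M [-0.4   0.25  0.02] op 14.3
```

Request:
{"api": "step_arm", "payload": {
  "rows": [
    [[-0.0003, -0.0003, -0.001], 0],
    [[-0.0005, -0.0005, -0.002], 0],
    [[-0.0005, -0.0005, -0.003], 0],
    [[-0.0005, -0.0005, -0.004], 0],
    [[-0.0005, -0.0005, -0.005], 0],
    [[-0.0005, -0.0005, -0.005], 0]
  ]
}}

```text
time_s: 18.25
tool_pos: [540.6, 54.9, 104.1]
tool_rot: [0.001, -0.029, 0.999, -0.016]
contact_force: [-0.6, -0.3, -1.2]
opening: 14.4
```

```bash
python3 -c "
from h import *
st()"
```

```text
18.25 q [ 0.119  0.413 -0.095  1.063 -0.033  0.061] tcp [540.6  54.9 104.1] jaw 93.4 z [ 0.003 -0.033 -0.999] F [-0.6 -0.3 -1.2] M [-0.05  0.01 -0.05] op 14.4
```

Request:
{"api": "step_arm", "payload": {
  "rows": [
    [[0, 0, -0.001], 0],
    [[0, 0, -0.002], 0],
    [[0, 0, -0.003], 0],
    [[0, 0, -0.004], 0],
    [[0, 0, -0.005], 0],
    [[0, 0, -0.006], 0],
    [[0, 0, -0.006], 0]
  ]
}}

```text
time_s: 18.95
tool_pos: [540.5, 54.7, 98.1]
tool_rot: [0.001, -0.029, 0.999, -0.017]
contact_force: [-0.2, -0.4, -1.2]
opening: 14.7
```

Request:
{"api": "step_arm", "payload": {
  "rows": [
    [[0, 0, -0.001], 0],
    [[0, 0, -0.002], 0],
    [[0, 0, -0.003], 0],
    [[0, 0, -0.003], 0]
  ]
}}

```text
time_s: 19.35
tool_pos: [540.5, 54.6, 95.2]
tool_rot: [0.001, -0.029, 0.999, -0.017]
contact_force: [1.6, -1.8, -1.5]
opening: 14.5
```

```bash
python3 -c "
from h import *
st()"
```

```text
19.35 q [ 0.119  0.422 -0.108  1.043 -0.033  0.061] tcp [540.5  54.6  95.2] jaw 93.4 z [ 0.002 -0.033 -0.999] F [ 1.6 -1.8 -1.5] M [-0.26 -0.04  0.01] op 14.5
```

Near seating; continue in small steps until the vertical force rises.

Request:
{"api": "step_arm", "payload": {
  "rows": [
    [[0, 0, -0.0005], 0],
    [[0, 0, -0.001], 0],
    [[0, 0, -0.0015], 0],
    [[0, 0, -0.0015], 0]
  ]
}}

```text
time_s: 19.75
tool_pos: [540.6, 54.6, 94.3]
tool_rot: [0.001, -0.029, 0.999, -0.017]
contact_force: [-0.9, -1.3, 4.1]
opening: 14.6
```

Request:
{"api": "step_arm", "payload": {
  "rows": [
    [[0, 0, -0.0005], 0],
    [[0, 0, -0.001], 0],
    [[0, 0, -0.001], 0]
  ]
}}

```text
time_s: 20.05
tool_pos: [540.7, 54.6, 94.2]
tool_rot: [0.001, -0.029, 0.999, -0.017]
contact_force: [-3.2, -2.0, 8.7]
opening: 14.8
```

```bash
python3 -c "
from h import *
st();im=arm.get_image('scene')
cv2.imwrite('pics/s13.png',cv2.resize(im[140:220,200:290],None,fx=7,fy=7,interpolation=cv2.INTER_CUBIC))"
```

```text
20.05 q [ 0.119  0.422 -0.11   1.039 -0.033  0.061] tcp [540.7  54.6  94.2] jaw 93.4 z [ 0.004 -0.033 -0.999] F [-3.2 -2.   8.7] M [-0.46  0.68 -0.05] op 14.8
```

View pics/s13.png

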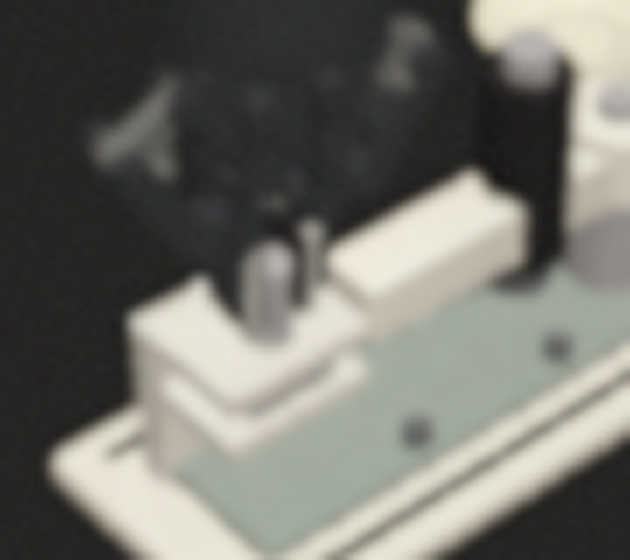

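Request:
{"api": "step_arm", "payload": {
  "rows": [
    [[0, 0, 0.001], 0],
    [[0, 0, 0.001], 0]
  ]
}}

```text
time_s: 20.3
tool_pos: [540.7, 54.6, 94.2]
tool_rot: [0.001, -0.029, 0.999, -0.017]
contact_force: [-1.2, -1.8, 5.7]
opening: 14.3
```

Request:
{"api": "step_arm", "payload": {
  "rows": [
    [[0, 0, 0], 0],
    [[0, 0, 0], 0],
    [[0, 0, 0], 0],
    [[0, 0, 0], 0],
    [[0, 0, 0], 0]
  ],
  "gripper": 0.04
}}

```text
time_s: 20.8
tool_pos: [540.5, 54.9, 93.6]
tool_rot: [0.001, -0.029, 0.999, -0.016]
contact_force: [-0.1, 0.2, 0.4]
opening: 40.1
```

```bash
python3 -c "
from h import *
st()"
```

```text
20.8 q [ 0.12   0.424 -0.11   1.039 -0.033  0.061] tcp [540.5  54.9  93.6] jaw 93.4 z [ 0.002 -0.033 -0.999] F [-0.1  0.2  0.4] M [-0.   -0.01 -0.03] op 40.1
```

Released. Retreat straight up, then swing clear for a look.

Request:
{"api": "step_arm", "payload": {
  "rows": [
    [[0, 0, 0.01], 0],
    [[0, 0, 0.025], 0],
    [[0, 0, 0.05], 0],
    [[0, 0, 0.09], 0],
    [[0, 0, 0.13], 0],
    [[-0.02, -0.04, 0.14], 0],
    [[-0.04, -0.085, 0.14], 0],
    [[-0.06, -0.13, 0.14], 0]
  ]
}}

```text
time_s: 21.6
tool_pos: [480.4, -76.2, 235.5]
tool_rot: [0.002, -0.03, 0.999, -0.017]
contact_force: [1.0, -0.9, -0.5]
opening: 40.1
```

Request:
{"api": "step_arm", "payload": {
  "rows": [
    [[-0.01, -0.045, 0], 0],
    [[-0.02, -0.09, 0], 0],
    [[-0.03, -0.135, 0], 0],
    [[-0.03, -0.15, 0], 0],
    [[-0.03, -0.15, 0], 0],
    [[-0.03, -0.15, 0], 0]
  ]
}}

```text
time_s: 22.2
tool_pos: [450.7, -224.8, 234.1]
tool_rot: [0.001, -0.029, 0.999, -0.016]
contact_force: [0.5, 0.4, -0.3]
opening: 39.7
```

```bash
python3 -c "
from h import *
st();im=arm.get_image('scene');cv2.imwrite('pics/s14f.png',im)
cv2.imwrite('pics/s14.png',cv2.resize(im[140:220,200:290],None,fx=7,fy=7,interpolation=cv2.INTER_CUBIC))
im=arm.get_image('top');cv2.imwrite('pics/t14.png',cv2.resize(im[155:255,175:305],None,fx=6,fy=6,interpolation=cv2.INTER_CUBIC))"
```

```text
22.2 q [-0.446  0.233  0.002  1.323 -0.028 -0.505] tcp [ 450.7 -224.8  234.1] jaw 93.3 z [ 0.003 -0.032 -0.999] F [ 0.5  0.4 -0.3] M [ 0.04 -0.03  0.04] op 39.7
```

View pics/s14.png

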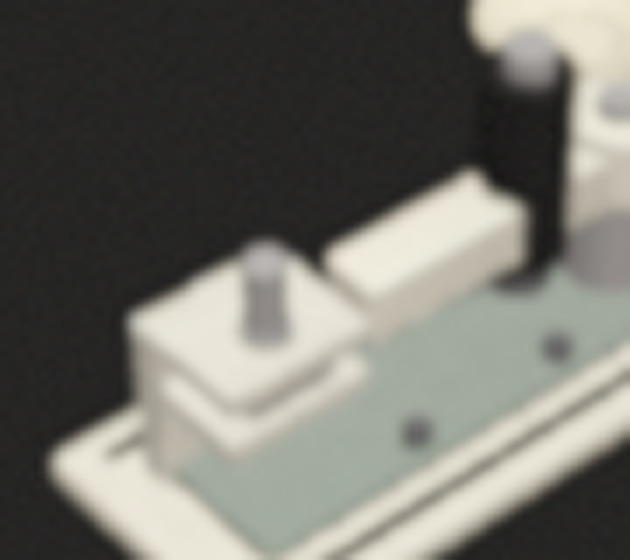

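View pics/t14.png

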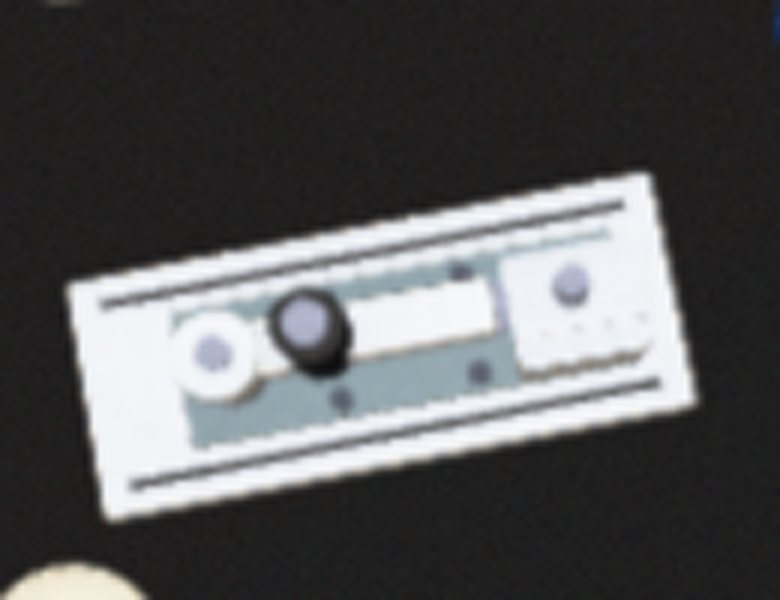

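View pics/s14f.png

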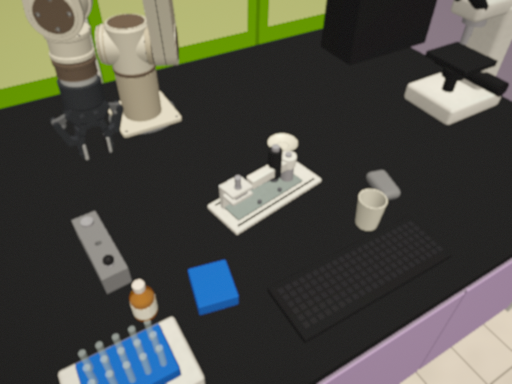

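```bash
python3 -c "
from h import *
print(arm.close_job());st()"
```

```text
the job is handed in; nothing more can be done
None
the job is handed in; nothing more can be done
```

The camera arm is locked, and the job was handed in at about 22 s of the 72 s allowed.

- **Arm:** I swung it in with closed fingers until it met its stop. The force there was about 8 N, and the head shift d came out at roughly -11 mm from the images.
- **Pin:** I took the locking pin from the rack's middle socket. Its nose entered the bore on the first descent, and it went down through upper ear, eye and lower ear. Sideways forces stayed around 2 to 3 N on the way down.
- **Seating:** Vertical force rose to about 9 N exactly where the collar should land. The pin's underside was at about 85 mm by the tool reading. I then eased off, opened the fingers and moved clear.

**Last checks:** The final pictures show the pin upright in the upper ear with the arm in line. The gripper is empty and clear of everything. The other things look unmoved.

**What was off:**
- Early on I ran the last joint to its limit, which left the tool tilted about 2° for the rest of the job. The pin still went in without noticeable resistance.
- The camera estimates of the bore's x differed by about 1 to 3 mm from each other and from the tool readings. I relied on feel for the actual fit.
- The collar's contact on the ear is too small to see in the pictures, so I judged the seating from height and force.

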